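Hold the reflector lid at the set angle over a sample pot

ROBOT

A 6-joint arm with a two-finger parallel gripper is mounted at the origin on the work surface. World frame = base frame: x ahead of the robot, y to its left, z up, the work surface at z = 0. Lengths are in mm, angles in rad, forces in N, time in s.
With the tool pointing down it reaches from about 425 to 1125 mm from the base axis. Payload 14.9 kg.
Tool frame: the origin (TCP) lies midway between the tips of the shut fingers; the grasp point (between the pads) lies 19 mm behind it; z points along the fingers, y is the line along which they close (so a half turn about z gives the same grasp; the last joint's range is limited). The gripper opens to 91 mm and grips with 3 to 60 N. Pads are 32 mm wide; open, the fingers measure 118 mm over their backs; the gripper's body (76 mm by 178 mm) begins 60 mm behind the grasp point.
Start: joints at [1.167, 0.379, 1.734, -0, 1.028, -0.033], TCP at [253.661, 652.437, 213.932] pointing down, gripper open.
Joint ranges: [-2.77, 2.77], [-0.74, 2.19], [0, 2.66], [-1.06, 4.2], [0.31, 2.87], [-3.08, 3.08]. Speed limits (rad/s): [1.89, 1.89, 2.39, 3.14, 3.14, 3.14].

INTERFACE

Orientations are given as a rotation vector (axis times angle).
In Python, from workcell import bot gives the robot as it stands. The module is installed in compiled form; this text tells all that it offers.
- The arm moves only by the tool drive_tool, never from a script. Its argument "deltas" is a list of rows, each a list of 3 entries, a list of its own where there are three numbers: the shift along the world's x, y, z normalised to -1 to 1, where 1 is 0.025 m, then the turn, a rotation vector about the world's x, y, z normalised to -1 to 1, where 1 is 90 degrees, then the opening, from -1 (shut) to 1 (fully open). A call has exactly 8 rows; each row shifts and turns the commanded pose from where the row before left it; what a row does not reach is not made up. A row lasts 1/12 s, in which the tool goes at most 41.7 mm and 7.16 degrees, less where a joint would pass 70% of its speed; a pose out of reach is approached as far as the arm can. A call with a number of a shift or a turn outside -1 to 1 is refused whole. A call with a gripper value outside its range is refused whole. The fingers move at their own pace and stop on an object; "squeeze" is the grip in N (left out, the last holds). Time passes only in rows, so rows that do not move let the fingers close, or fill a call up. It gives the time, the measured TCP pose, the force, the opening and the grip force at its end, in the units of the state.
- bot.state(): the state, without advancing time (a new reading comes with each control period).
- bot.read_camera(name): name is "side" or "top"; returns a dict with "color" (400x640x3 uint8, red, green, blue), "K" (3x3 intrinsics, pixels), "R" (3x3) and "t" (3): a world point X has camera coordinates R X + t. Camera axes: x right, y down, z forward; pixel columns grow to the right and rows downward; lengths in mm; the calibration is good to about 2 mm. A picture is of the moment at which its call begins. There is no depth.
- bot.sign_off(): hands the job in; it is judged then, once.
The state is a dict: "time": time; "joint_pos": joint angles; "joint_vel": joint speeds; "joint_torque": joint torques, N m; "tcp_pos": TCP position; "tool_rot": TCP orientation; "ft_force": force on the tool from outside, world axes, zero at the start; "moment": the same for the moment, N m; "opening": opening from 0.0 (shut) to 1.0 (fully open); "grip_force": force on a finger pad.
Only numpy, scipy, OpenCV 4.12 (cv2) and the standard library are available. Lean on these libraries where they do the work, as an engineer would, in place of code of your own. Each camera call takes 0.05 s, during which the arm holds its last target. There are 200 camera calls.

TASK

Take the steel sample pot from its sloping drain cradle and put it mouth-down over the upright peg of the inspection stand, let go, with its rim flat on the peg's flange. Then lift the light box's hinged white lid by its bar until the lid lies in line with the dark set hand beside it, and finish while still holding it there: the lid falls shut if let go, and the picture is taken while you hold. Leave the set hand as it is set and do not shift the other things on the bench.

Things in the scene. Friction and masses are not known exactly. Their poses are not given: they have to be found in the camera images.
- pot: straight round stainless pot, 48 mm outside diameter, 41 inside, 80 long, open at one end, about 120 g. Origin: outer centre of its closed base; z runs from base to mouth. It starts in the cradle, mouth low and towards the robot, z 45 degrees below level, its middle 73 mm above the bench; the strips under it stay within 20 mm of its centre line, so it can be pinched across its diameter from above
- pot_mouth (a point): centre of the pot's mouth (rim plane), 80 mm from the origin along the pot's z
- cradle: fixed sloping steel V cradle on a black foot 130 x 70 mm that carries the pot at the start; origin on the bench under its middle; its -x side faces the robot, and the pot's mouth points that way
- peg_foot (a point): centre of the top of the inspection stand's round steel flange (68 mm diameter, 20 mm above the bench); z up, x towards the light box. The grey peg stands on it: 28 mm diameter, 42 tall, its top 15 mm tapering to 12 mm diameter. A pot fully home rests with its rim on the flange, its base 80 mm above this point
- flap_bar (a point): middle of the lid's black bar handle: round, 10 mm diameter, 84 long, parallel to the hinge and 165 mm from it, on the side towards the robot; 30 mm gap between bar and lid edge. Shut, it is 124 mm above the bench and 78 mm beyond the peg's axis. The point's x axis runs from the bar to the hinge along the lid
- flap (a joint): angle in rad of the white lid (132 x 146 x 5 mm, about 250 g) of the light box (grey open box 126 x 140 x 108 mm): 0 shut and level; grows as the bar is lifted and swings up and away from the robot about the hinge, which is level, on the box's far side, 165 mm from the bar and 124 mm above the bench; stop at 1.35. Free hinge: the lid falls shut when let go
- set_hand (a joint): angle of the set hand in rad, same axis and zero as the lid: lid in line with the hand when both values are equal. It lies between 0.5 and 0.95 and differs each time. The hand stays where it is; do not move it
- set_hand_tip (a point): tip end of the set hand, a dark steel strip 140 x 4 x 8 mm that pivots on the lid's hinge line, 13 mm outside the lid's left (+y) edge; this point is 135 mm from the hinge line; its x axis runs from the tip to the hinge along the hand
- bottle: bystander, leave alone: amber glass bottle with a white cap, 48 mm diameter, 120 mm tall, standing
- brush: bystander, leave alone: small brush, 140 mm long, lying
- lens_ring: bystander, leave alone: black lens ring, 42 mm diameter, 18 mm tall, lying flat
- jar: bystander, leave alone: small closed white jar, 40 mm diameter, 50 mm tall, standing
- dish: bystander, leave alone: shallow glass dish, 84 mm diameter, 22 mm tall
- driver: bystander, leave alone: screwdriver, 150 mm long, lying
- cup: bystander, leave alone: white ceramic cup, 72 mm diameter, 55 mm tall, standing mouth up (wider and shorter than the steel pot)
Things that resemble listed ones, but are neither listed nor needed, are in the scene too. Leave any turquoise or yellow look-alike of the pot alone.

How it is judged:
By the outcome, as a careful person would: the job done as asked, in the order asked, and still so for the second after the job is handed in, while the arm keeps its last pose, push and grip.
It also fails if it takes over 58 s, if anything falls off the work surface, if the arm or the gripper's body presses on something with over 40 N, if the wrist force passes 120 N, or if a joint passes its speed limit or range.

## Working session

There is one attempt and no reset: what is moved stays moved. The work goes in short steps, Python scripts to look and compute and a tool call to move; the robot and the scene stay as the last step left them, time stands still between calls to the robot, and variables do not carry over. Pictures are saved under pics/ and viewed, at most 10 in all, crops included, and the job is handed in when it is done.

Besides the shell and the picture viewer there is one more tool, called after "Emit:" in YAML: its name, and indented under it one key for each argument. drive_tool: Moves the arm, as the interface text tells. Scaled input: -1 to 1 covers 0.025 m each way for a shift and 90 degrees each way for a turn. Its arguments: {"type":"object","properties":{"deltas":{"type":"array"},"squeeze":{"type":"number"}},"required":["deltas"]}

```bash
mkdir -p pics; cat > h.py <<'E'
import numpy as np, cv2
from workcell import bot
def snap(n,f):
    c=bot.read_camera(n); cv2.imwrite(f,c["color"][:,:,::-1]); np.savez(f.replace('.png','.npz'),**c); return c
def ray(c,u,v):
    R=c["R"];o=-R.T@c["t"];d=R.T@np.linalg.inv(c["K"])@np.array([u,v,1.]);return o,d/np.linalg.norm(d)
def onz(c,u,v,z):
    o,d=ray(c,u,v);return o+d*(z-o[2])/d[2]
def ony(c,u,v,y):
    o,d=ray(c,u,v);return o+d*(y-o[1])/d[1]
def proj(c,X):
    p=c["K"]@(c["R"]@np.array(X,float)+c["t"]);return p[:2]/p[2]
def tri(a,pa,b,pb):
    o1,d1=ray(a,*pa);o2,d2=ray(b,*pb)
    s=np.linalg.lstsq(np.c_[d1,-d2],o2-o1,rcond=None)[0]
    p,q=o1+d1*s[0],o2+d2*s[1];return (p+q)/2,np.linalg.norm(p-q)
E
python3 - <<'E'
from h import *
for n in("side","top"):
    c=snap(n,f"pics/{n}0.png");print(n,-c["R"].T@c["t"],c["R"][2],c["K"][0])
print(bot.state())
E
```

```text
side [ -44.34058254 -833.02780646  690.25608827] [ 0.48449686  0.72345613 -0.4918069 ] [471.15501518   0.         326.99025759]
top [ 319.6821491    -9.25621636 1379.95399192] [ 0.17556379  0.0047256  -0.98445671] [403.23925975   0.         324.05377223]
{'time': 0.1, 'joint_pos': array([ 1.16670481e+00,  3.79333522e-01,  1.73471675e+00, -2.19277155e-06,
        1.02851962e+00, -3.32987869e-02]), 'joint_vel': array([ 0.00093952, -0.00033251, -0.00075217,  0.00166199,  0.00117721,
       -0.00019073]), 'joint_torque': array([ 3.38634782e-03, -7.65031242e+01, -4.35299599e+01,  6.53780694e-02,
        3.96472716e-02,  8.88246703e-07]), 'tcp_pos': array([253.51302965, 652.09884898, 213.37244559]), 'tool_rot': array([-5.79068445e-01, -3.08754940e+00,  1.49901956e-03]), 'ft_force': array([-0.70790371, -0.93126234,  0.60605828]), 'moment': array([ 0.00922745, -0.0235166 ,  0.01290469]), 'grip_force': 0.0, 'opening': 1.0032322198955836}
```

View pics/side0.png

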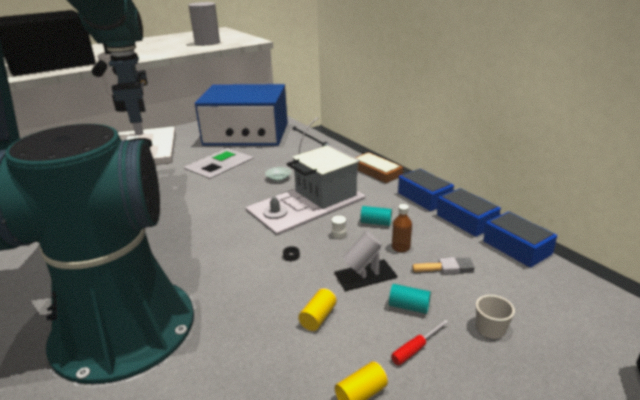

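View pics/top0.png

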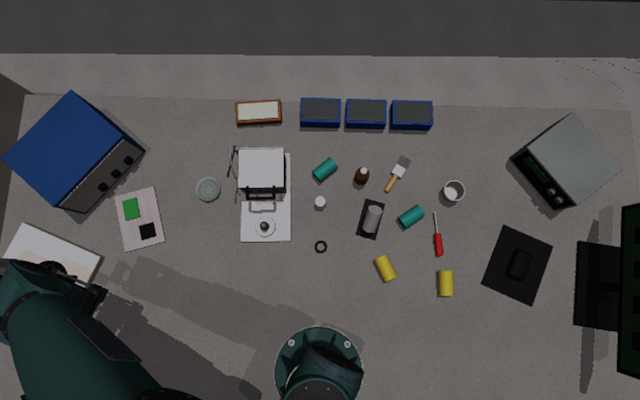

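Top view: the steel pot is in its cradle at about (372,218), and in the side view at (362,252). The stand's peg is at top (264,226) and side (275,205); the light box is at top (261,170), with the bar near (262,205). Possible mix-ups, all rejected:
- Turquoise pots at top (324,169) and (411,215).
- Yellow pots at (385,268) and (446,283).
- White cup at (454,190).
- Grey can on the back bench at side (204,25).

I choose the bare steel pot on the black foot and check it in a close crop.

```bash
python3 - <<'E'
import cv2,numpy as np
t=cv2.imread('pics/top0.png');s=cv2.imread('pics/side0.png')
a=cv2.resize(t[140:250,225:395],None,fx=4.7,fy=4.7,interpolation=cv2.INTER_CUBIC);cv2.imwrite('pics/topc.png',a)
b=cv2.resize(s[115:295,240:420],None,fx=3.3,fy=3.3,interpolation=cv2.INTER_CUBIC);cv2.imwrite('pics/sidec.png',b)
E
```

```text
(no output)
```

View pics/topc.png

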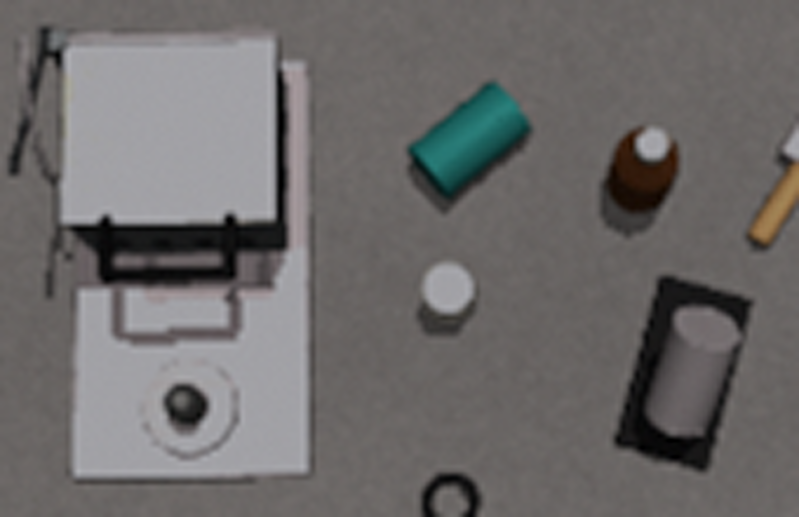

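View pics/sidec.png

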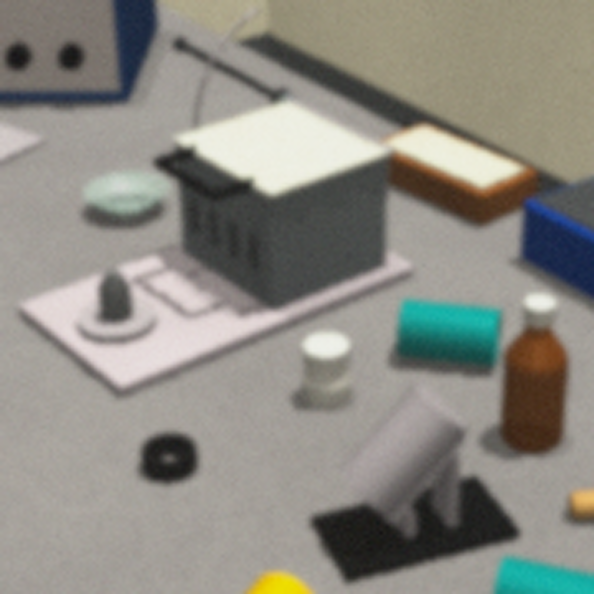

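Top crop: the pot lies on the black foot, with its base up at crop (708,325) and its mouth at (675,425). The peg tip is at (186,403), the bar runs (103,272)–(234,270), and the set hand runs from (45,40) to its tip at (13,172). Side crop: plain steel pot in the cradle, peg at (115,280), set hand from (283,95) to its tip at (180,42). The choice of pot holds.

```bash
cat > m.py <<'E'
from h import *
T=dict(np.load('pics/top0.npz'));S=dict(np.load('pics/side0.npz'))
tp=lambda x,y:((x+.5)/4.7-.5+225,(y+.5)/4.7-.5+140)
sp=lambda x,y:((x+.5)/3.3-.5+240,(y+.5)/3.3-.5+115)
E
python3 - <<'E'
from m import *
np.set_printoptions(precision=1,suppress=True)
print("foot top",[onz(T,*tp(*p),5)[:2] for p in((663,277),(750,298),(705,470),(617,445))])
print("foot side",[onz(S,*sp(*p),5)[:2] for p in((315,522),(474,480),(518,534),(350,580))])
print("pegtip",tri(T,tp(186,400),S,sp(115,272)),"flange c",onz(T,*tp(190,409),20),onz(S,*sp(117,319),20))
print("bar top",onz(T,*tp(103,272),124),onz(T,*tp(234,270),124),"plate",[onz(T,*tp(*p),3)[:2] for p in((76,475),(309,470),(305,65))])
print("lid",[onz(T,*tp(*p),126)[:2] for p in((70,38),(277,38),(279,222),(62,225))])
print("hand tip",tri(T,tp(13,172),S,sp(180,42)),"hand root",tri(T,tp(45,40),S,sp(283,95)))
t=cv2.cvtColor(T['color'],cv2.COLOR_RGB2HSV)
for c in((708,325),(675,425)):print(c,onz(T,*tp(*c),73+28*(1 if c[1]==325 else -1)))
E
```

```text
foot top [array([ 570.7, -146.7]), array([ 556.8, -210.9]), array([ 429.5, -178.5]), array([ 445.9, -114.6])]
foot side [array([ 450.5, -119.2]), array([ 571.8, -148.3]), array([ 555.8, -213.5]), array([ 433.4, -183.4])]
pegtip (array([465.2, 190.1,  63.6]), np.float64(3.7918678162938524)) flange c [461.9 194.3  20. ] [463.9 187.5  20. ]
bar top [541.9 242.3 124. ] [545.7 154.1 124. ] plate [array([413.4, 276.9]), array([421.7, 108.2]), array([725.8, 124.2])]
lid [array([704.2, 274.6]), array([708.2, 132.3]), array([579.1, 125.1]), array([573. , 271.6])]
hand tip (array([593.5, 284.9, 207.4]), np.float64(7.7903181081979405)) hand root (array([704.5, 290. , 127.5]), np.float64(5.8209126283946615))
(708, 325) [ 520.7 -168.2  101. ]
(675, 425) [ 457.5 -152.2   45. ]
```

```bash
python3 - <<'E'
from m import *
np.set_printoptions(precision=1,suppress=True)
for X in((492,-162,73),(502,-164,73)):
    a=np.radians(-14);x=np.array([np.cos(a),np.sin(a),0]);z=(-x+[0,0,-1])/2**.5;b=np.array(X)-40*z;m=np.array(X)+40*z
    up=np.cross(z,[x[1],-x[0],0]);up=up*np.sign(up[2])
    inv=lambda p,o,s:(np.array(p)+.5-np.array(o))*s-.5
    for n,p in(("base",b),("mouth",m),("basetop",b+24*up),("baselow",b-24*up),("mouthtop",m+24*up)):print(n,p,inv(proj(T,p),(225,140),4.7),inv(proj(S,p),(240,115),3.3))
E
```

```text
base [ 519.4 -168.8  101.3] [709.  326.8] [439.2 407. ]
mouth [ 464.6 -155.2   44.7] [679.2 415.1] [361.7 494.5]
basetop [ 503.  -164.7  118.3] [706.  347.1] [416.6 391.3]
baselow [ 535.9 -172.9   84.3] [712.  307.2] [461.3 422.4]
mouthtop [ 448.1 -151.1   61.7] [675.8 436. ] [338.3 480.1]
base [ 529.4 -170.8  101.3] [712.1 312.4] [452.7 403.4]
mouth [ 474.6 -157.2   44.7] [682.1 401.1] [375.2 490.6]
basetop [ 513.  -166.7  118.3] [709.  332.4] [430.2 387.7]
baselow [ 545.9 -174.9   84.3] [715. 293.] [474.5 418.7]
mouthtop [ 458.1 -153.1   61.7] [678.8 421.7] [352.1 476.2]
```

Emit:
drive_tool:
  deltas:
    - [[0.8, -0.8, 0], [0, 0, 0.01], 1]
    - [[0.8, -0.8, 0], [0, 0, 0.01], 1]
    - [[0.8, -0.8, 0], [0, 0, 0.01], 1]
    - [[0.8, -0.8, 0], [0, 0, 0.01], 1]
    - [[0.8, -0.8, 0], [0, 0, 0.01], 1]
    - [[0.8, -0.8, 0], [0, 0, 0.01], 1]
    - [[0.8, -0.8, 0], [0, 0, 0.01], 1]
    - [[0.8, -0.8, 0], [0, 0, 0.01], 1]

```text
time: 0.77
tcp_pos: [414.3, 491.2, 213.7]
tool_rot: [-0.383, -3.118, 0.001]
ft_force: [0.7, -0.6, -0.1]
opening: 1.0
grip_force: 0.0
```

Emit:
drive_tool:
  deltas:
    - [[0.8, -0.9, 0], [0, 0, 0], 1]
    - [[0.8, -0.9, 0], [0, 0, 0], 1]
    - [[0.8, -0.9, 0], [0, 0, 0], 1]
    - [[0.8, -0.9, 0], [0, 0, 0], 1]
    - [[0.8, -0.9, 0], [0, 0, 0], 1]
    - [[0.8, -0.9, 0], [0, 0, 0], 1]
    - [[0.8, -0.9, 0], [0, 0, 0], 1]
    - [[0.8, -0.9, 0], [0, 0, 0], 1]

```text
time: 1.43
tcp_pos: [574.3, 311.1, 213.7]
tool_rot: [-0.384, -3.118, 0.0]
ft_force: [0.6, 0.2, 0.1]
opening: 1.003
grip_force: 0.0
```

Emit:
drive_tool:
  deltas:
    - [[0, -0.9, 0], [0, 0, 0], 1]
    - [[0, -0.9, 0], [0, 0, 0], 1]
    - [[0, -0.9, 0], [0, 0, 0], 1]
    - [[0, -0.9, 0], [0, 0, 0], 1]
    - [[0, -0.9, 0], [0, 0, 0], 1]
    - [[0, -0.9, 0], [0, 0, 0], 1]
    - [[0, -0.9, 0], [0, 0, 0], 1]
    - [[0, -0.9, 0], [0, 0, 0], 1]

```text
time: 2.1
tcp_pos: [573.3, 131.3, 213.7]
tool_rot: [-0.384, -3.118, 0.0]
ft_force: [0.3, -0.3, 0.4]
opening: 1.002
grip_force: 0.0
```

Emit:
drive_tool:
  deltas:
    - [[-0.2, -0.9, 0], [0, 0, 0], 1]
    - [[-0.2, -0.9, 0], [0, 0, 0], 1]
    - [[-0.2, -0.9, 0], [0, 0, 0], 1]
    - [[-0.2, -0.9, 0], [0, 0, 0], 1]
    - [[-0.2, -0.9, 0], [0, 0, 0], 1]
    - [[-0.2, -0.9, 0], [0, 0, 0], 1]
    - [[-0.2, -0.9, 0], [0, 0, 0], 1]
    - [[-0.2, -0.9, 0], [0, 0, 0], 1]

```text
time: 2.77
tcp_pos: [533.1, -48.6, 213.7]
tool_rot: [-0.384, -3.118, 0.0]
ft_force: [0.2, -0.4, -0.9]
opening: 1.005
grip_force: 0.0
```

```bash
python3 -c "
from h import *
s=bot.state();print(s['time'],s['tcp_pos'],s['joint_pos'],cv2.Rodrigues(s['tool_rot'])[0])"
```

```text
2.7667 [533.07515111 -48.57134931 213.73828819] [-1.34395065e-01  1.19567983e-01  2.06671312e+00 -2.80848565e-05
  9.55694720e-01 -1.46013561e+00] [[-9.70127652e-01  2.42594706e-01 -3.82787050e-04]
 [ 2.42594713e-01  9.70127726e-01  2.86106405e-05]
 [ 3.78293121e-04 -6.51061412e-05 -9.99999926e-01]]
```

Emit:
drive_tool:
  deltas:
    - [[-0.19, -0.572, -0.2], [0, 0, 0], 1]
    - [[-0.19, -0.572, -0.2], [0, 0, 0], 1]
    - [[-0.19, -0.572, -0.2], [0, 0, 0], 1]
    - [[-0.19, -0.572, -0.2], [0, 0, 0], 1]
    - [[-0.19, -0.572, -0.2], [0, 0, 0], 1]
    - [[-0.19, -0.572, -0.2], [0, 0, 0], 1]
    - [[-0.19, -0.572, -0.2], [0, 0, 0], 1]
    - [[-0.19, -0.572, -0.2], [0, 0, 0], 1]

```text
time: 3.43
tcp_pos: [495.2, -162.6, 173.5]
tool_rot: [-0.384, -3.118, -0.0]
ft_force: [-0.1, -0.4, 0.4]
opening: 1.0
grip_force: 0.0
```

Emit:
drive_tool:
  deltas:
    - [[0, 0, -0.59], [0, 0, 0], 1]
    - [[0, 0, -0.59], [0, 0, 0], 1]
    - [[0, 0, -0.59], [0, 0, 0], 1]
    - [[0, 0, -0.59], [0, 0, 0], 1]
    - [[0, 0, -0.59], [0, 0, 0], 1]
    - [[0, 0, -0.59], [0, 0, 0], 1]
    - [[0, 0, -0.59], [0, 0, 0], 1]
    - [[0, 0, -0.59], [0, 0, 0], 1]

```text
time: 4.1
tcp_pos: [495.5, -161.9, 55.1]
tool_rot: [-0.384, -3.118, -0.0]
ft_force: [-0.5, 0.1, 0.9]
opening: 0.998
grip_force: 0.0
```

```bash
python3 - <<'E'
from h import *
T=snap('top','pics/t1.png');S=snap('side','pics/s1.png')
a=cv2.imread('pics/s1.png')[180:310,290:440];b=cv2.imread('pics/t1.png')[160:260,320:430]
cv2.imwrite('pics/c1.png',np.hstack([cv2.resize(a,(390,338),interpolation=2),cv2.resize(b,(372,338),interpolation=2)]))
E
```

```text
(no output)
```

View pics/c1.png

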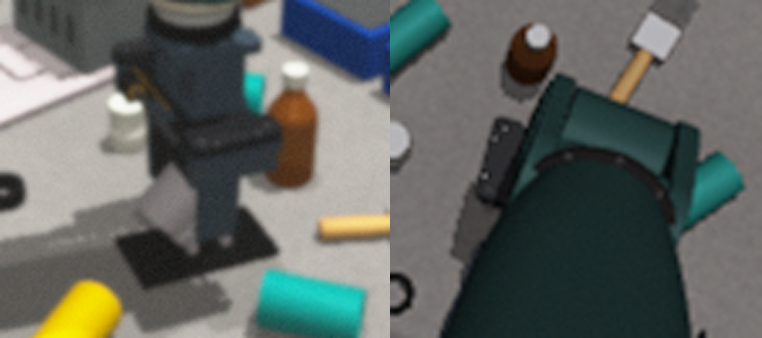

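The side crop shows the near finger at (215,190) in front of the pot, with the mouth end protruding at (170,205). Now I close.

Emit:
drive_tool:
  deltas:
    - [[0, 0, 0], [0, 0, 0], 0.2]
    - [[0, 0, 0], [0, 0, 0], 0.1]
    - [[0, 0, 0], [0, 0, 0], 0]
    - [[0, 0, 0], [0, 0, 0], -0.2]
    - [[0, 0, 0], [0, 0, 0], -0.4]
    - [[0, 0, 0], [0, 0, 0], -0.6]
    - [[0, 0, 0], [0, 0, 0], -0.8]
    - [[0, 0, 0], [0, 0, 0], -1]
  squeeze: 20

```text
time: 4.87
tcp_pos: [495.8, -161.6, 56.2]
tool_rot: [0.385, 3.118, 0.001]
ft_force: [1.0, 6.0, 5.6]
opening: 0.531
grip_force: 20.0
```

Emit:
drive_tool:
  deltas:
    - [[0, 0, 0], [0, 0, 0], -1]
    - [[0, 0, 0.2], [0, 0, 0], -1]
    - [[0, 0, 0.4], [0, 0, 0], -1]
    - [[0, 0, 0.8], [0, 0, 0], -1]
    - [[0, 0, 0.9], [0, 0, 0], -1]
    - [[0, 0, 0.9], [0, 0, 0], -1]
    - [[0, 0, 0.9], [0, 0, 0], -1]
    - [[0, 0, 0.9], [0, 0, 0], -1]
  squeeze: 35

```text
time: 5.53
tcp_pos: [495.4, -162.0, 182.8]
tool_rot: [0.384, 3.118, -0.0]
ft_force: [0.3, -0.1, -1.6]
opening: 0.529
grip_force: 35.0
```

Emit:
drive_tool:
  deltas:
    - [[0, 0.88, 0], [0, 0, -0.05], -1]
    - [[0, 0.88, 0], [0, 0, -0.05], -1]
    - [[0, 0.88, 0], [0, 0, -0.05], -1]
    - [[0, 0.88, 0], [0, 0, -0.05], -1]
    - [[0, 0.88, 0], [0, 0, -0.05], -1]
    - [[0, 0.88, 0], [0, 0, -0.05], -1]
    - [[0, 0.88, 0], [0, 0, -0.05], -1]
    - [[0, 0.88, 0], [0, 0, -0.05], -1]

```text
time: 6.2
tcp_pos: [495.5, 15.0, 181.7]
tool_rot: [1.334, 2.844, 0.0]
ft_force: [0.1, 0.6, -1.8]
opening: 0.528
grip_force: 35.0
```

Emit:
drive_tool:
  deltas:
    - [[0, 0.4, 0], [-0.048, -0.04, 0], -1]
    - [[0, 0.4, 0], [-0.048, -0.04, 0], -1]
    - [[0, 0.4, 0], [-0.048, -0.04, 0], -1]
    - [[0, 0.4, 0], [-0.048, -0.04, 0], -1]
    - [[0, 0.4, 0], [-0.048, -0.04, 0], -1]
    - [[0, 0.4, 0], [-0.048, -0.04, 0], -1]
    - [[0, 0.4, 0], [-0.048, -0.04, 0], -1]
    - [[0, 0.4, 0], [-0.048, -0.04, 0], -1]

```text
time: 6.87
tcp_pos: [493.7, 96.0, 185.0]
tool_rot: [1.031, 2.183, -0.42]
ft_force: [2.5, -2.5, -0.0]
opening: 0.529
grip_force: 35.0
```

```bash
python3 -c "
from h import *
s=bot.state();print(s['time'],s['tcp_pos'],s['joint_pos'],cv2.Rodrigues(s['tool_rot'])[0].round(3))"
```

```text
6.8667 [493.6569499   96.02923834 185.04394958] [ 0.5180147   0.1504212   2.27991038 -1.06300916  0.90234746  0.60507664] [[-0.458  0.773  0.44 ]
 [ 0.554  0.635 -0.539]
 [-0.695 -0.003 -0.719]]
```

Emit:
drive_tool:
  deltas:
    - [[-0.11, 0.424, -0.12], [0, 0, 0], -1]
    - [[-0.11, 0.424, -0.12], [0, 0, 0], -1]
    - [[-0.11, 0.424, -0.12], [0, 0, 0], -1]
    - [[-0.11, 0.424, -0.12], [0, 0, 0], -1]
    - [[-0.11, 0.424, -0.12], [-0.005, -0.004, 0], -1]
    - [[-0.11, 0.424, -0.12], [-0.005, -0.004, 0], -1]
    - [[-0.11, 0.424, -0.12], [0, 0, 0], -1]
    - [[-0.11, 0.424, -0.12], [0, 0, 0], -1]

```text
time: 7.53
tcp_pos: [472.6, 181.0, 160.5]
tool_rot: [1.017, 2.172, -0.431]
ft_force: [0.3, 0.6, -1.4]
opening: 0.527
grip_force: 35.0
```

```bash
python3 - <<'E'
from h import *
T=snap('top','pics/t2.png');S=snap('side','pics/s2.png')
s=bot.state();R=cv2.Rodrigues(s['tool_rot'])[0];print(s['time'],s['tcp_pos'],s['joint_pos'],R.round(3),s['tcp_pos']-19*R[:,2])
a=cv2.imread('pics/s2.png')[100:240,210:370];b=cv2.imread('pics/t2.png')[130:250,205:315]
cv2.imwrite('pics/c2.png',np.hstack([cv2.resize(a,(480,420),interpolation=2),cv2.resize(b,(310,420),interpolation=2)]))
E
```

```text
7.6333 [472.61557401 181.57274068 160.33519957] [ 0.70257893  0.25814683  2.2173154  -1.00814547  0.9905755   0.72927398] [[-0.455  0.769  0.448]
 [ 0.54   0.639 -0.548]
 [-0.707 -0.007 -0.707]] [464.10411666 191.97774749 173.76244526]
```

View pics/c2.png

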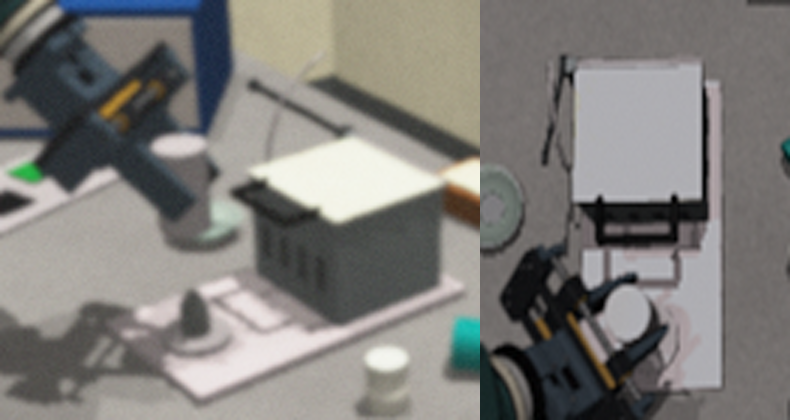

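```bash
python3 - <<'E'
from m import *
np.set_printoptions(precision=1,suppress=True)
g=cv2.cvtColor(dict(np.load('pics/t2.npz'))['color'],cv2.COLOR_RGB2HSV)
m=((g[...,1]<35)&(g[...,2]>165)).astype(np.uint8); m[:200]=0;m[:,:240]=0;m[235:]=0;m[:,285:]=0
m=cv2.morphologyEx(m,cv2.MORPH_OPEN,np.ones((5,5)))
for c in cv2.findContours(m,0,1)[0]:
    if len(c)>5:print("top blob",cv2.fitEllipse(c),cv2.contourArea(c))
tb=((630-480+.5)/2.818-.5+205,313.5/3.5-.5+130);sb=((180.5)/3-.5+210,148.5/3-.5+100)
b,e=tri(T,tb,S,sb);print("base",b,e)
for dz in(0,80):
  X=[b[0],b[1],b[2]-dz];p=proj(S,X);print("side crop",(p+.5-[210,100])*3-.5)
print("peg tip ref",tri(T,tp(186,403),S,sp(115,273)))
for n in(20,62):print([(proj(S,[463.5,191,n])+.5-[210,100])*3-.5])
E
```

```text
top blob ((256.67962646484375, 218.67868041992188), (13.231048583984375, 14.135258674621582), 48.00252914428711) 145.0
top blob ((279.8590087890625, 218.39300537109375), (9.832073211669922, 37.5533447265625), 0.3191028833389282) 256.5
top blob ((266.1056823730469, 204.96287536621094), (6.734185218811035, 14.08610725402832), 94.05744171142578) 68.5
top blob ((254.5, 204.0), (4.760870456695557, 6.156946659088135), 90.0) 20.0
top blob ((244.5492706298828, 205.88638305664062), (5.755136966705322, 9.721187591552734), 177.72637939453125) 39.5
base [464.4 188.  207.9] 1.2202832791152765
side crop [179.3 148.1]
side crop [186.9 230.9]
peg tip ref (array([464. , 189.7,  63.1]), np.float64(5.530185824827197))
[array([194.1, 333.5])]
[array([190.4, 294.2])]
```

The side crop shows the pot held upright, base ellipse at (180,148) and lower end near (187,232), directly over the peg at (193,310). Triangulation gives the base at z 208, so the rim is at z 128 and the pot is about 2 mm off the peg axis at most.

Emit:
drive_tool:
  deltas:
    - [[0, 0, -0.4], [0, 0, 0], -1]
    - [[0, 0, -0.4], [0, 0, 0], -1]
    - [[0, 0, -0.4], [0, 0, 0], -1]
    - [[0, 0, -0.4], [0, 0, 0], -1]
    - [[0, 0, -0.4], [0, 0, 0], -1]
    - [[0, 0, -0.3], [0, 0, 0], -1]
    - [[0, 0, -0.2], [0, 0, 0], -1]
    - [[0, 0, -0.1], [0, 0, 0], -1]

```text
time: 8.3
tcp_pos: [470.5, 185.0, 99.2]
tool_rot: [1.026, 2.179, -0.44]
ft_force: [0.7, -0.5, -1.2]
opening: 0.528
grip_force: 35.0
```

Emit:
drive_tool:
  deltas:
    - [[0, 0, -0.2], [0, 0, 0], -1]
    - [[0, 0, -0.2], [0, 0, 0], -1]
    - [[0, 0, -0.2], [0, 0, 0], -1]
    - [[0, 0, -0.2], [0, 0, 0], -1]
    - [[0, 0, -0.2], [0, 0, 0], -1]
    - [[0, 0, -0.2], [0, 0, 0], -1]
    - [[0, 0, -0.1], [0, 0, 0], -1]
    - [[0, 0, -0.1], [0, 0, 0], -1]

```text
time: 8.97
tcp_pos: [468.3, 191.7, 71.8]
tool_rot: [1.039, 2.185, -0.454]
ft_force: [7.4, -10.4, 7.2]
opening: 0.526
grip_force: 35.0
```

```bash
python3 -c "
from h import *
s=bot.state();print(s['time'],s['tcp_pos'],s['joint_pos'],cv2.Rodrigues(s['tool_rot'])[0].round(3))"
```

```text
8.9667 [468.28871249 191.68154064  71.7577436 ] [ 0.71767437  0.44894679  2.1927627  -1.06257509  0.92042071  0.88963681] [[-0.461  0.782  0.42 ]
 [ 0.55   0.623 -0.556]
 [-0.697 -0.026 -0.717]]
```

```bash
python3 -c "
from h import *
s=bot.state();R=cv2.Rodrigues(s['tool_rot'])[0]
for yw in(-61,-64):
  a=np.radians(yw);z=np.array([np.cos(a),np.sin(a),-1])/2**.5;y=np.array([-np.sin(a),np.cos(a),0]);D=np.c_[np.cross(y,z),y,z]
  print(yw,cv2.Rodrigues(D@R.T)[0].ravel()/(np.pi/2),19*z)"
```

```text
-61 [ 0.0014024  -0.01868992 -0.10590399] [  6.51343123 -11.75054099 -13.43502884]
-64 [ 0.00091345 -0.01873597 -0.13923491] [  5.889529   -12.07532394 -13.43502884]
```

Emit:
drive_tool:
  deltas:
    - [[0, 0, 0.25], [0, 0, -0.01], -1]
    - [[0, 0, 0.25], [0, 0, -0.016], -1]
    - [[0, 0, 0.25], [0, -0.003, -0.016], -1]
    - [[0.01, -0.05, 0.15], [0, -0.003, -0.016], -1]
    - [[0.02, -0.1, 0], [0, -0.003, -0.016], -1]
    - [[0.02, -0.12, 0], [0, -0.003, -0.016], -1]
    - [[0.02, -0.12, 0], [0, -0.003, -0.016], -1]
    - [[0.01, -0.09, 0], [0, -0.003, 0], -1]

```text
time: 9.63
tcp_pos: [470.0, 180.0, 93.6]
tool_rot: [1.229, 2.084, -0.508]
ft_force: [-0.2, -0.7, -1.7]
opening: 0.529
grip_force: 35.0
```

```bash
cat > st.py <<'E'
from h import *
np.set_printoptions(precision=3,suppress=True)
s=bot.state();R=cv2.Rodrigues(s['tool_rot'])[0];print(s['time'],s['tcp_pos'],s['joint_pos'],'\n',R,s['tcp_pos']-19*R[:,2],s['ft_force'])
E
python3 st.py
```

```text
9.6333 [469.987 179.961  93.553] [ 0.695  0.429  2.158 -0.958  1.011  0.913] 
 [[-0.343  0.875  0.341]
 [ 0.62   0.484 -0.618]
 [-0.706 -0.001 -0.708]] [463.507 191.702 107.013] [-0.227 -0.688 -1.67 ]
```

Emit:
drive_tool:
  deltas:
    - [[0, 0, -0.12], [0, 0, 0], -1]
    - [[0, 0, -0.12], [0, 0, 0], -1]
    - [[0, 0, -0.12], [0, 0, 0], -1]
    - [[0, 0, -0.12], [0, 0, 0], -1]
    - [[0, 0, -0.12], [0, 0, 0], -1]
    - [[0, 0, -0.12], [0, 0, 0], -1]
    - [[0, 0, -0.12], [0, 0, 0], -1]
    - [[0, 0, -0.12], [0, 0, 0], -1]

```text
time: 10.3
tcp_pos: [469.6, 180.3, 69.4]
tool_rot: [1.226, 2.085, -0.508]
ft_force: [0.1, -0.0, -2.4]
opening: 0.528
grip_force: 35.0
```

```bash
python3 st.py
```

```text
10.3 [469.65  180.275  69.437] [ 0.696  0.478  2.154 -0.983  0.984  0.956] 
 [[-0.345  0.874  0.342]
 [ 0.619  0.486 -0.617]
 [-0.706 -0.001 -0.709]] [463.149 192.001  82.9  ] [ 0.141 -0.009 -2.382]
```

Emit:
drive_tool:
  deltas:
    - [[0, 0, -0.12], [0, 0, 0], -1]
    - [[0, 0, -0.12], [0, 0, 0], -1]
    - [[0, 0, -0.12], [0, 0, 0], -1]
    - [[0, 0, -0.08], [0, 0, 0], -1]
    - [[0, 0, -0.04], [0, 0, 0], -1]
    - [[0, 0, -0.04], [0, 0, 0], -1]
    - [[0, 0, -0.04], [0, 0, 0], -1]
    - [[0, 0, -0.04], [0, 0, 0], -1]

```text
time: 10.97
tcp_pos: [469.7, 180.3, 54.8]
tool_rot: [1.226, 2.085, -0.508]
ft_force: [0.1, 0.9, -1.4]
opening: 0.529
grip_force: 35.0
```

Emit:
drive_tool:
  deltas:
    - [[0, 0, -0.03], [0, 0, 0], -1]
    - [[0, 0, -0.03], [0, 0, 0], -1]
    - [[0, 0, -0.03], [0, 0, 0], -1]
    - [[0, 0, -0.03], [0, 0, 0], -1]
    - [[0, 0, 0], [0, 0, 0], -1]
    - [[0, 0, 0], [0, 0, 0], -1]
    - [[0, 0, 0], [0, 0, 0], -1]
    - [[0, 0, 0], [0, 0, 0], -1]

```text
time: 11.63
tcp_pos: [469.7, 180.3, 51.8]
tool_rot: [1.226, 2.085, -0.508]
ft_force: [-0.2, 0.8, -2.1]
opening: 0.527
grip_force: 35.0
```

Emit:
drive_tool:
  deltas:
    - [[0, 0, -0.04], [0, 0, 0], -1]
    - [[0, 0, -0.04], [0, 0, 0], -1]
    - [[0, 0, -0.04], [0, 0, 0], -1]
    - [[0, 0, 0], [0, 0, 0], -1]
    - [[0, 0, 0], [0, 0, 0], -1]
    - [[0, 0, 0], [0, 0, 0], -1]
    - [[0, 0, 0], [0, 0, 0], -1]
    - [[0, 0, 0], [0, 0, 0], -1]

```text
time: 12.3
tcp_pos: [470.3, 179.7, 50.5]
tool_rot: [1.225, 2.081, -0.51]
ft_force: [-4.1, -3.0, 24.1]
opening: 0.531
grip_force: 35.0
```

```bash
python3 - <<'E'
from h import *
T=snap('top','pics/t3.png');S=snap('side','pics/s3.png')
a=cv2.imread('pics/s3.png')[140:240,220:340];b=cv2.imread('pics/t3.png')[180:250,225:295]
cv2.imwrite('pics/c3.png',np.hstack([cv2.resize(a,(480,400),interpolation=2),cv2.resize(b,(320,400),interpolation=2)]))
E
python3 st.py
```

```text
12.4 [470.327 179.745  50.494] [ 0.696  0.519  2.148 -1.005  0.968  0.994] 
 [[-0.343  0.874  0.343]
 [ 0.617  0.485 -0.62 ]
 [-0.708 -0.001 -0.706]] [463.804 191.519  63.904] [-3.51  -4.459 24.338]
```

View pics/c3.png

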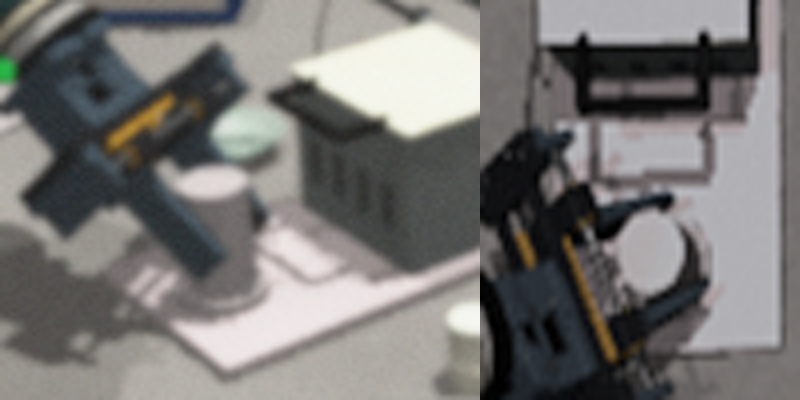

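The side crop shows the pot down over the peg, its rim meeting the flange ring around (220,298), base ellipse level at (212,180). The 24 N upward force confirms contact. I ease off, open, and back out along the tool axis.

Emit:
drive_tool:
  deltas:
    - [[0, 0, 0.03], [0, 0, 0], -1]
    - [[0, 0, 0.02], [0, 0, 0], -0.2]
    - [[0, 0, 0], [0, 0, 0], 0.2]
    - [[0, 0, 0], [0, 0, 0], 0.4]
    - [[0, 0, 0], [0, 0, 0], 0.6]
    - [[0, 0, 0], [0, 0, 0], 0.6]
    - [[0, 0, 0], [0, 0, 0], 0.6]
    - [[0, 0, 0], [0, 0, 0], 0.6]

```text
time: 13.07
tcp_pos: [469.7, 180.2, 50.0]
tool_rot: [1.226, 2.085, -0.508]
ft_force: [0.3, -0.2, -0.4]
opening: 0.8
grip_force: 0.0
```

Emit:
drive_tool:
  deltas:
    - [[-0.07, 0.124, 0.141], [0, 0, 0], 0.6]
    - [[-0.1, 0.186, 0.212], [0, 0, 0], 0.6]
    - [[-0.17, 0.31, 0.353], [0, 0, 0], 0.6]
    - [[-0.2, 0.372, 0.424], [0, 0, 0], 0.6]
    - [[-0.24, 0.434, 0.494], [0, 0, 0], 0.6]
    - [[-0.24, 0.434, 0.494], [0, 0, 0], 0.6]
    - [[-0.24, 0.434, 0.494], [0, 0, 0], 0.6]
    - [[-0.24, 0.434, 0.494], [0, 0, 0], 0.6]

```text
time: 13.73
tcp_pos: [431.4, 250.0, 129.4]
tool_rot: [1.226, 2.086, -0.506]
ft_force: [0.1, -0.7, -0.1]
opening: 0.797
grip_force: 0.0
```

```bash
python3 st.py
```

```text
13.7333 [431.389 250.003 129.359] [ 0.843  0.386  2.113 -0.829  1.127  0.894] 
 [[-0.345  0.874  0.343]
 [ 0.619  0.486 -0.616]
 [-0.705 -0.    -0.709]] [424.878 261.711 142.832] [ 0.061 -0.686 -0.089]
```

```bash
python3 - <<'E'
from m import *
np.set_printoptions(precision=1,suppress=True)
for p in((162,162),(237,191)):print(onz(S,*sp(*p),124))
# vertical dark-band scans in top view for the bar, row centroid
g=cv2.cvtColor(T['color'],cv2.COLOR_RGB2GRAY).astype(float)
print(g[182:206,262:266].mean(1).round())
for rows in((196,201),):
  w=np.clip(120-g[rows[0]:rows[1],250:272],0,None);r=(w*np.arange(*rows)[:,None]).sum()/w.sum();print("row",r,onz(T,261,r,124))
E
```

```text
[545.7 237.9 124. ]
[566.2 150.8 124. ]
[161. 162. 162. 163. 163. 118.  18.  24.  25.  25.  23.  40.  81. 104.
  76.  20.  12.  26.  58. 115. 149. 154. 162. 161.]
row 198.01463358865897 [541.4 196.4 124. ]
```

```bash
python3 - <<'E'
from h import *
S=dict(np.load('pics/side0.npz'));T=dict(np.load('pics/top0.npz'))
a=cv2.resize(S['color'][120:185,280:345,::-1],(560,560),interpolation=2);b=cv2.resize(T['color'][140:212,222:246,::-1],(187,560),interpolation=2)
cv2.imwrite('pics/c4.png',np.hstack([a,b]))
E
```

```text
(no output)
```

View pics/c4.png

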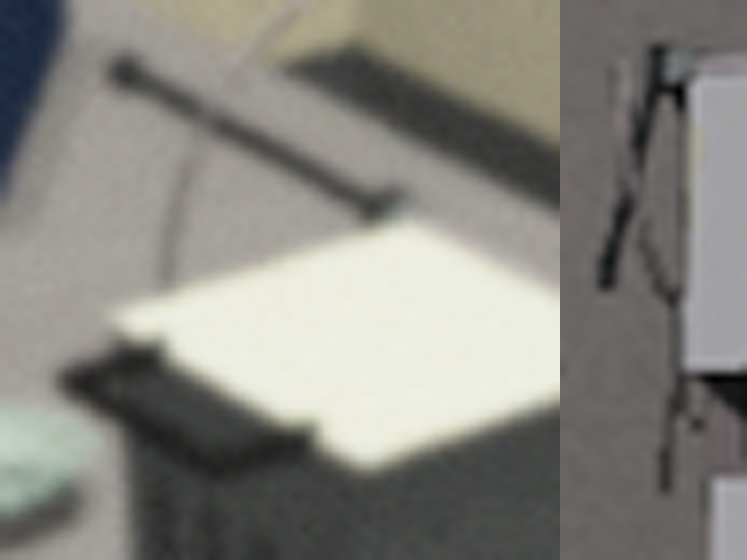

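Side crop: the bar runs from (68,385) to (205,465); the hand runs from its tip at (120,70) to its pivot near (380,207). In the top strip (starts at column 560) the hand runs from (660,60) to its tip at (606,280).

```bash
python3 - <<'E'
from m import *
np.set_printoptions(precision=2,suppress=True)
k=560/65
q=lambda x,y:((x+.5)/k-.5+280,(y+.5)/k-.5+120)
for p in((68,383),(205,463)):print("bar",onz(S,*q(*p),124))
g=cv2.cvtColor(S['color'],cv2.COLOR_RGB2GRAY).astype(float)
pts=[]
for u in range(296,322):
    vc=120+(70+(( (u-280+.5)*k)-120)*135/255)/k
    r=np.arange(int(vc)-4,int(vc)+6);col=g[r,u];w=np.clip(np.percentile(col,75)-15-col,0,None);pts.append((u,(w*r).sum()/w.sum()))
pts=np.array(pts)
f=np.polyfit(pts[:,0],pts[:,1],1);print("resid",np.abs(pts[:,1]-np.polyval(f,pts[:,0])).max())
for yaw in(2.6,):
  for off in(84,86,88):
    a=np.radians(yaw);x=np.array([np.cos(a),np.sin(a),0]);n=np.array([-np.sin(a),np.cos(a),0]);P=np.array([463.6,191.6,0])+off*n
    def hit(u):
        o,d=ray(S,u,np.polyval(f,u));X=o+d*((P-o)@n)/(d@n);return X
    A,B=hit(297),hit(320);tip=hit(q(120,70)[0]-1.2);d=B-A
    L=lambda X:((X-P)@x,X[2])
    tx,tz=L(tip);print(off,"slope ang",np.arctan2(-(d[2]),d@x),"tip(stand x,z)",tx,tz,"ang",np.arctan2(tz-124,243-tx),"len",np.hypot(tz-124,243-tx),"z of line at hinge x",A[2]+d[2]*(243-L(A)[0])/(d@x))
E
```

```text
bar [541.81 238.58 124.  ]
bar [546.   160.35 124.  ]
resid 0.3184617944000365
84 slope ang 0.6456076156761203 tip(stand x,z) 130.07345060943408 211.23655322164228 ang 0.6577506891660093 len 142.69765861867654 z of line at hinge x 126.16936411000243
86 slope ang 0.6456076156761199 tip(stand x,z) 131.33477208448494 210.35318632248243 ang 0.6582609258964759 len 141.15946979735114 z of line at hinge x 126.23614642754838
88 slope ang 0.6456076156761195 tip(stand x,z) 132.5960935595358 209.46981942332252 ang 0.658782404906152 len 139.62131853542328 z of line at hinge x 126.30292874509422
```

Emit:
drive_tool:
  deltas:
    - [[0, 0, 0.44], [0.0546, 0.0304, 0], 0.2]
    - [[0, 0, 0.44], [0.0546, 0.0304, 0], 0]
    - [[0, 0, 0.44], [0.0546, 0.0304, 0], -0.2]
    - [[0, 0, 0.44], [0.0546, 0.0304, 0], -0.43]
    - [[0, 0, 0.44], [0.0546, 0.0304, 0], -0.43]
    - [[0, 0, 0.44], [0.0546, 0.0304, 0], -0.43]
    - [[0, 0, 0.44], [0.0546, 0.0304, 0], -0.43]
    - [[0, 0, 0.44], [0.0546, 0.0304, 0], -0.43]

```text
time: 14.4
tcp_pos: [432.0, 249.9, 218.3]
tool_rot: [-1.585, -2.706, -0.01]
ft_force: [-1.0, 0.4, 0.9]
opening: 0.291
grip_force: 0.0
```

Emit:
drive_tool:
  deltas:
    - [[0.558, -0.2725, -0.18], [0, 0, -0.0367], -0.43]
    - [[0.558, -0.2725, -0.18], [0, 0, -0.0367], -0.43]
    - [[0.558, -0.2725, -0.18], [0, 0, -0.0367], -0.43]
    - [[0.558, -0.2725, -0.18], [0, 0, -0.0367], -0.43]
    - [[0.558, -0.2725, -0.18], [0, 0, -0.0367], -0.43]
    - [[0.558, -0.2725, -0.18], [0, 0, -0.0367], -0.43]
    - [[0.558, -0.2725, -0.18], [0, 0, -0.0367], -0.43]
    - [[0.558, -0.2725, -0.18], [0, 0, -0.0367], -0.43]

```text
time: 15.07
tcp_pos: [544.1, 194.9, 180.7]
tool_rot: [-2.168, -2.27, -0.003]
ft_force: [1.0, 1.2, 0.2]
opening: 0.284
grip_force: 0.0
```

```bash
python3 st.py;python3 - <<'E'
from h import *
S=snap('side','pics/s5.png');T=snap('top','pics/t5.png')
a=cv2.imread('pics/s5.png')[90:240,220:370]
b=cv2.imread('pics/t5.png')[150:250,220:300]
cv2.imwrite('pics/c5.png',np.hstack([cv2.resize(a,(450,450),interpolation=2),cv2.resize(b,(350,450),interpolation=2)]))
E
```

```text
15.0667 [544.12  194.856 180.711] [0.302 0.233 2.001 0.004 0.907 0.253] 
 [[-0.046  0.999 -0.001]
 [ 0.999  0.046  0.003]
 [ 0.003 -0.001 -1.   ]] [544.137 194.794 199.711] [0.979 1.175 0.21 ]
```

View pics/c5.png

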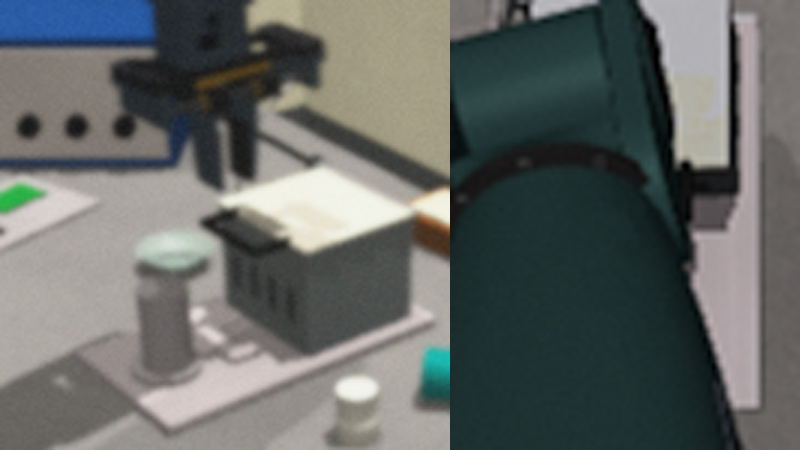

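The side crop shows the pot standing upright on the flange at (165,310), seen against the dish behind it. The open fingers at (225,160) are above the bar at (245,232). Now I descend.

Emit:
drive_tool:
  deltas:
    - [[-0.02, 0, -0.38], [0, 0, 0], -0.43]
    - [[-0.02, 0, -0.38], [0, 0, 0], -0.43]
    - [[0, 0, -0.38], [0, 0, 0], -0.43]
    - [[0, 0, -0.38], [0, 0, 0], -0.43]
    - [[0, 0, -0.38], [0, 0, 0], -0.43]
    - [[0, 0, -0.38], [0, 0, 0], -0.43]
    - [[0, 0, -0.3], [0, 0, 0], -0.43]
    - [[0, 0, -0.2], [0, 0, 0], -0.43]

```text
time: 15.83
tcp_pos: [542.4, 193.9, 108.9]
tool_rot: [-2.166, -2.271, 0.001]
ft_force: [-0.6, -0.3, 0.1]
opening: 0.285
grip_force: 0.0
```

Emit:
drive_tool:
  deltas:
    - [[0, 0, 0], [0, 0, 0], -0.6]
    - [[0, 0, 0], [0, 0, 0], -0.7]
    - [[0, 0, 0], [0, 0, 0], -0.8]
    - [[0, 0, 0], [0, 0, 0], -0.9]
    - [[0, 0, 0], [0, 0, 0], -1]
    - [[0, 0, 0], [0, 0, 0], -1]
    - [[0, 0, 0], [0, 0, 0], -1]
    - [[0, 0, 0], [0, 0, 0], -1]
  squeeze: 20

```text
time: 16.5
tcp_pos: [541.9, 193.9, 110.3]
tool_rot: [-2.166, -2.271, 0.001]
ft_force: [-6.1, 0.1, 0.9]
opening: 0.101
grip_force: 20.0
```

```bash
python3 st.py
```

```text
16.5 [541.888 193.872 110.311] [0.302 0.335 2.028 0.004 0.781 0.252] 
 [[-0.047  0.999 -0.003]
 [ 0.999  0.047  0.002]
 [ 0.002 -0.003 -1.   ]] [541.947 193.839 129.311] [-6.055  0.088  0.868]
```

```bash
python3 - <<'E'
import numpy as np
np.set_printoptions(precision=3,suppress=True)
th=np.linspace(0,.65,25);f=.35*th/.65;a=np.radians(2.6)
X=165*(1-np.cos(th))+13.7*np.sin(f);Z=165*np.sin(th)-13.7*np.cos(f)
d=np.c_[np.diff(X)*np.cos(a),np.diff(X)*np.sin(a),np.diff(Z)]/25
print(d,d.sum(0)*25)
E
```

```text
[[0.01  0.    0.179]
 [0.015 0.001 0.179]
 [0.02  0.001 0.179]
 [0.025 0.001 0.178]
 [0.03  0.001 0.178]
 [0.034 0.002 0.177]
 [0.039 0.002 0.177]
 [0.044 0.002 0.176]
 [0.049 0.002 0.175]
 [0.053 0.002 0.174]
 [0.058 0.003 0.173]
 [0.063 0.003 0.171]
 [0.067 0.003 0.17 ]
 [0.072 0.003 0.168]
 [0.076 0.003 0.167]
 [0.081 0.004 0.165]
 [0.085 0.004 0.163]
 [0.089 0.004 0.161]
 [0.093 0.004 0.159]
 [0.098 0.004 0.157]
 [0.102 0.005 0.154]
 [0.106 0.005 0.152]
 [0.11  0.005 0.149]
 [0.114 0.005 0.146]] [ 38.304   1.739 100.686]
```

Emit:
drive_tool:
  deltas:
    - [[0.01, 0, 0.18], [0, -0.009, 0], -1]
    - [[0.015, 0.001, 0.18], [0, -0.009, 0], -1]
    - [[0.02, 0.001, 0.18], [0, -0.009, 0], -1]
    - [[0.025, 0.001, 0.178], [0, -0.009, 0], -1]
    - [[0.03, 0.001, 0.178], [0, -0.009, 0], -1]
    - [[0.034, 0.002, 0.177], [0, -0.009, 0], -1]
    - [[0.039, 0.002, 0.177], [0, -0.009, 0], -1]
    - [[0.044, 0.002, 0.176], [0, -0.009, 0], -1]

```text
time: 17.17
tcp_pos: [546.8, 194.0, 145.9]
tool_rot: [2.113, 2.215, 0.118]
ft_force: [-8.7, 1.1, -0.2]
opening: 0.099
grip_force: 20.0
```

Emit:
drive_tool:
  deltas:
    - [[0.049, 0.002, 0.175], [0, -0.009, 0], -1]
    - [[0.053, 0.002, 0.174], [0, -0.009, 0], -1]
    - [[0.058, 0.003, 0.173], [0, -0.009, 0], -1]
    - [[0.063, 0.003, 0.171], [0, -0.009, 0], -1]
    - [[0.067, 0.003, 0.17], [0, -0.009, 0], -1]
    - [[0.072, 0.003, 0.168], [0, -0.009, 0], -1]
    - [[0.076, 0.003, 0.167], [0, -0.009, 0], -1]
    - [[0.081, 0.004, 0.165], [0, -0.009, 0], -1]

```text
time: 17.83
tcp_pos: [558.0, 194.4, 179.2]
tool_rot: [2.054, 2.152, 0.227]
ft_force: [-23.6, 2.4, 7.4]
opening: 0.104
grip_force: 20.0
```

Emit:
drive_tool:
  deltas:
    - [[0.085, 0.004, 0.163], [0, -0.009, 0], -1]
    - [[0.089, 0.004, 0.161], [0, -0.009, 0], -1]
    - [[0.093, 0.004, 0.159], [0, -0.009, 0], -1]
    - [[0.098, 0.004, 0.157], [0, -0.009, 0], -1]
    - [[0.102, 0.005, 0.154], [0, -0.009, 0], -1]
    - [[0.106, 0.005, 0.152], [0, -0.009, 0], -1]
    - [[0.11, 0.005, 0.149], [0, -0.009, 0], -1]
    - [[0.114, 0.005, 0.146], [0, -0.009, 0], -1]

```text
time: 18.5
tcp_pos: [578.5, 195.2, 210.9]
tool_rot: [1.989, 2.085, 0.335]
ft_force: [-29.7, -3.0, 20.6]
opening: 0.102
grip_force: 20.0
```

Emit:
drive_tool:
  deltas:
    - [[0, 0, 0], [0, 0, 0], -1]
    - [[0, 0, 0], [0, 0, 0], -1]
    - [[0, 0, 0], [0, 0, 0], -1]
    - [[0, 0, 0], [0, 0, 0], -1]
    - [[0, 0, 0], [0, 0, 0], -1]
    - [[0, 0, 0], [0, 0, 0], -1]
    - [[0, 0, 0], [0, 0, 0], -1]
    - [[0, 0, 0], [0, 0, 0], -1]

```text
time: 19.17
tcp_pos: [578.6, 195.2, 211.0]
tool_rot: [1.989, 2.085, 0.335]
ft_force: [-30.0, -2.4, 21.5]
opening: 0.104
grip_force: 20.0
```

```bash
python3 st.py;python3 - <<'E'
from h import *
S=snap('side','pics/s6.png');T=snap('top','pics/t6.png')
a=cv2.imread('pics/s6.png')[100:190,260:370]
b=cv2.imread('pics/s6.png')[90:240,220:370]
cv2.imwrite('pics/c6.png',np.hstack([cv2.resize(a,(550,450),interpolation=2),cv2.resize(b,(250,450),interpolation=2)]))
E
```

```text
19.1667 [578.584 195.182 211.048] [ 0.334  0.132  2.091 -0.188  0.611  0.425] 
 [[-0.044  0.944  0.327]
 [ 0.999  0.047  0.   ]
 [-0.015  0.327 -0.945]] [572.365 195.174 229.001] [-29.994  -2.356  21.528]
```

View pics/c6.png

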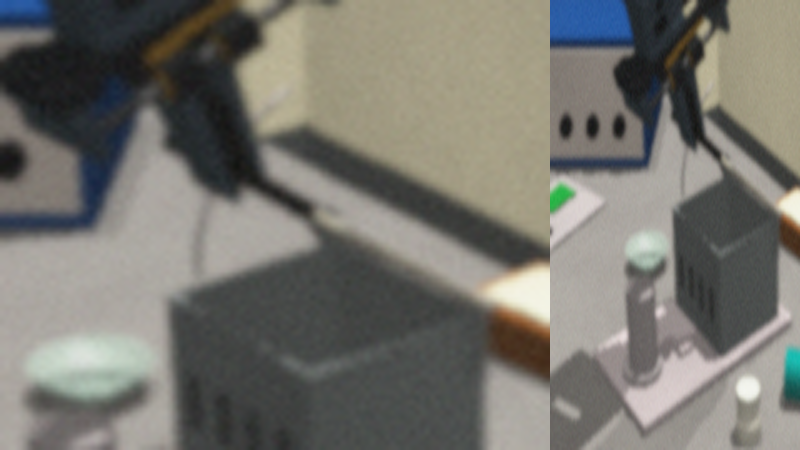

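The crop shows the lid up and nearly edge-on, from (315,215) to (480,293). The bar is in the fingers near (235,185), and the hand is hidden behind. Kinematics put the lid near 0.648. The force is along the lid, about 36 N, so I'll ease it outward by 2 mm and measure the lid's edge line.

Emit:
drive_tool:
  deltas:
    - [[-0.03, 0, 0.02], [0, 0, 0], -1]
    - [[-0.02, 0, 0.015], [0, 0, 0], -1]
    - [[-0.015, 0, 0.01], [0, 0, 0], -1]
    - [[0, 0, 0], [0, 0, 0], -1]
    - [[0, 0, 0], [0, 0, 0], -1]
    - [[0, 0, 0], [0, 0, 0], -1]
    - [[0, 0, 0], [0, 0, 0], -1]
    - [[0, 0, 0], [0, 0, 0], -1]

```text
time: 19.93
tcp_pos: [579.1, 195.3, 212.2]
tool_rot: [1.987, 2.083, 0.34]
ft_force: [-5.2, -5.6, 2.4]
opening: 0.1
grip_force: 20.0
```

```bash
python3 st.py; python3 - <<'E'
from m import *
np.set_printoptions(precision=3,suppress=True)
S2=snap('side','pics/s7.png');snap('top','pics/t7.png')
g=cv2.cvtColor(S2['color'],cv2.COLOR_RGB2GRAY).astype(float)
for u in(326,334,342,350):
    v=int(142.4+(u-323)*.503);print(u,v,g[v-5:v+6,u].round())
E
```

```text
19.9333 [579.115 195.323 212.202] [ 0.334  0.13   2.091 -0.189  0.609  0.425] 
 [[-0.045  0.943  0.331]
 [ 0.999  0.047  0.001]
 [-0.014  0.331 -0.944]] [572.827 195.298 230.132] [-5.248 -5.642  2.421]
326 143 [163. 165. 161. 153. 150. 157. 147. 117.  90.  74.  73.]
334 147 [165. 168. 170. 169. 170. 157. 132. 105.  87.  75.  79.]
342 151 [169. 169. 168. 169. 168. 159. 135. 118. 102.  93.  86.]
350 155 [165. 167. 168. 169. 166. 162. 144. 124. 103.  86.  77.]
```

```bash
python3 - <<'E'
from m import *
np.set_printoptions(precision=3,suppress=True)
S2=dict(np.load('pics/s7.npz'))
def ang(c,pts,off):
    f=np.polyfit(pts[:,0],pts[:,1],1);r=np.abs(pts[:,1]-np.polyval(f,pts[:,0])).max()
    a=np.radians(2.6);x=np.array([np.cos(a),np.sin(a),0]);n=np.array([-np.sin(a),np.cos(a),0]);P=np.array([463.6,191.6,0])+off*n
    H=[]
    for u in(pts[0,0],pts[-1,0]):
        o,d=ray(c,u,np.polyval(f,u));X=o+d*((P-o)@n)/(d@n);H.append(((X-P)@x,X[2]))
    (x0,z0),(x1,z1)=H;th=np.arctan2(z0-z1,x1-x0);return th,r,z0+(x0-243)*-0-np.tan(th)*(243-x0),H
g=cv2.GaussianBlur(cv2.cvtColor(S2['color'],cv2.COLOR_RGB2GRAY),(0,0),.7).astype(float)
for lev in(155,140,125,110):
    p=[]
    for u in range(328,353):
        v0=int(142.4+(u-323)*.503)-2
        for v in range(v0,v0+8):
            if g[v,u]>=lev>g[v+1,u]:p.append((u,v+(g[v,u]-lev)/(g[v,u]-g[v+1,u])));break
    print(lev,len(p),ang(S2,np.array(p),-73))
b=S['color'].astype(int).sum(2);a=S2['color'].astype(int).sum(2)
for u in(314,317,320,322):
    v=int(127.7+(u-293.4)*.53);print(u,v-5,b[v-5:v+6,u]//3,a[v-5:v+6,u]//3)
E
```

```text
155 25 (np.float64(0.6321993496086967), np.float64(0.541612658332042), np.float64(131.00847730860454), [(np.float64(138.85442295394316), np.float64(207.29393431427917)), (np.float64(221.47571492747892), np.float64(146.77477262378193))])
140 25 (np.float64(0.6372141215239369), np.float64(0.48185845371048686), np.float64(127.8647944375861), [(np.float64(138.78506992426375), np.float64(205.0070364106303)), (np.float64(221.47938021351698), np.float64(143.7948426348288))])
125 25 (np.float64(0.6418142446669823), np.float64(0.4037768307086651), np.float64(125.21220138060734), [(np.float64(138.72849063875256), np.float64(203.1413493595677)), (np.float64(221.482456575627), np.float64(141.2937162252066))])
110 25 (np.float64(0.6468665021835387), np.float64(0.2680022139807363), np.float64(122.36035567032474), [(np.float64(138.66837597862843), np.float64(201.1590842609504)), (np.float64(221.48575819209495), np.float64(138.60945479972133))])
314 133 [157 155 150 139 117  85  80 108 137 153 159] [149 134 109  60  39  35  63 106 142 159 168]
317 135 [155 151 150 132 104  81  86 116 141 157 158] [152 132  95  57  32  43  76 119 148 159 166]
320 136 [156 154 152 147 126  97  76  96 123 146 160] [163 151 128  87  48  39  57  91 129 149 161]
322 137 [153 154 154 148 127  93  72  75 102 149 197] [161 152 129  96  77  77  77  82 100 116 136]
```

```bash
python3 - <<'E'
from m import *
S2=dict(np.load('pics/s7.npz'))
def pt(c,u,v,off):
    a=np.radians(2.6);x=np.array([np.cos(a),np.sin(a),0]);n=np.array([-np.sin(a),np.cos(a),0]);P=np.array([463.6,191.6,0])+off*n
    o,d=ray(c,u,v);X=o+d*((P-o)@n)/(d@n);return (X-P)@x,X[2]
def cen(c,u):
    g=c['color'].astype(int).sum(2)/3;v=int(127.7+(u-293.4)*.53);r=np.arange(v-5,v+6);col=g[r,u];w=np.clip(130-col,0,None);return (w*r).sum()/w.sum()
for u in(314,316,318,320):
    for n,c,off in(("hand",S,86),("arm",S2,-38),("arm",S2,-32)):
        x,z=pt(c,u,cen(c,u),off);print(u,n,off,round(x,1),round(z,1),"ang",round(np.arctan2(z-125,243-x),4))
print(bot.state()['ft_force'])
E
```

```text
314 hand 86 205.6 154.8 ang 0.6727
314 arm -38 119.0 219.0 ang 0.6489
314 arm -32 123.2 216.1 ang 0.6502
316 hand 86 212.8 149.6 ang 0.6831
316 arm -38 125.4 214.4 ang 0.6501
316 arm -32 129.6 211.4 ang 0.6515
318 hand 86 220.0 143.4 ang 0.6744
318 arm -38 131.8 209.2 ang 0.6482
318 arm -32 136.1 206.2 ang 0.6496
320 hand 86 227.3 137.8 ang 0.6857
320 arm -38 138.3 204.1 ang 0.6469
320 arm -32 142.6 201.1 ang 0.6484
[-6.94687672 -5.86859537  1.42611948]
```

The lid reads 0.640–0.660 by its edge, its arm and the kinematics. The hand reads 0.646–0.658 in the same camera, so they are in line. The pot is upright on the flange, and the arm is holding the lid with low force.

```bash
python3 -c "
from workcell import bot
print(bot.sign_off())"
```

```text
the job is handed in; nothing more can be done
None
```

The job is handed in: the pot is mouth-down over the peg with its rim on the flange, and the arm is holding the lid at about 0.65 rad, which matches the set hand to within about 0.01–0.02 rad as measured.

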